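# Stop the lathe and shut its dust gate

### The arm

A 7-joint arm with a two-finger parallel gripper is mounted at the origin on the work surface. World frame = base frame: x ahead of the robot, y to its left, z up, the work surface at z = 0. Lengths are in m, angles in degrees, forces in N, time in s.
With the tool pointing down it reaches from about 0.425 to 0.875 m from the base axis. Payload 4.7 kg.
Tool frame: the origin (TCP) lies at the very end of the fingers, on their centre line; the grasp point (between the pads) lies 19 mm behind it; z points along the fingers, y is the line along which they close (so a half turn about z gives the same grasp; the last joint's range is limited). The gripper opens to 87 mm and grips with 3 to 60 N. Pads are 19 mm wide; open, the fingers measure 117 mm over their backs; the gripper's body (75 mm by 190 mm) begins 51 mm behind the grasp point.
Start: joints at [-71.614, 18.392, -4.016, 83.108, 1.295, 78.541, -3.26], TCP at [0.196, 0.62, 0.184] pointing down, gripper open.
Joint ranges: [-163.93, 163.93], [-17.29, 119.83], [-79.2, 71.16], [3.27, 140.29], [-89.18, 269.18], [5.43, 117.66], [-154.24, 154.24]. Speed limits (degrees/s): [147.25, 147.25, 180, 180, 180, 180, 180].

### API

Orientations are given as [roll, pitch, yaw] about the fixed x, y, z axes, in that order (R = Rz(yaw) Ry(pitch) Rx(roll)).
In Python, from cell import get_obs, eyes, env gives the robot as it stands.
- The arm moves only by the tool servo_tool, never from a script. Its argument "series" is a list that holds one entry, the list of rows, each a list of 7 numbers: the shift along the tool's x, y, z in units of 300 mm (1.0 is 300 mm), then the turn, a rotation vector about the tool's x, y, z in units of pi rad (1.0 is pi rad), then the opening, from 0 (shut) to 1 (fully open). In form: [[[tx, ty, tz, wx, wy, wz, gripper], ...]]. A call has 1 to 12 rows; each row is the pose to reach, as a shift and turn from the pose commanded when the call began, along the tool's axes at that moment, turning the shorter way round; what a row does not reach only later rows make up. A row lasts 1/12 s, in which the tool goes at most 41.7 mm and 7.16 degrees, less where a joint would pass 70% of its speed; a pose out of reach is approached as far as the arm can. A call with a number of a shift or a turn outside -1 to 1 is refused whole. A call with a gripper value outside its range is refused whole. The fingers move at their own pace and stop on an object; "grip_force" is the grip in N (left out, the last holds). Time passes only in rows, so rows that repeat a pose let the fingers close. It gives the time, the measured TCP pose, the force, the opening and the grip force at its end, in the units of the state.
- get_obs(): the state, without advancing time (a new reading comes with each control period).
- eyes.read_camera(name): name is "scene" or "top" or "wrist"; returns a dict with "frame" (400x640x3 uint8, red, green, blue), "depth" (400x640 float32, m along the optical axis (not along the pixel's ray), 0 where there is no reading), "fx", "fy", "cx", "cy" (pixels), "origin" and "rotation" of the camera in the world; the wrist camera has in their place "mount" (4x4, takes a point from camera to tool coordinates, whose origin is the TCP and whose axes are the flange's). Camera axes: x right, y down, z forward; pixel columns grow to the right and rows downward; lengths in m; the calibration is good to about 2 mm. A picture is of the moment at which its call begins: read the wrist's pose just before it.
- env.sign_off(): hands the job in; it is judged then, once.
The state is a dict: "time_s": time; "qpos": joint angles; "joint_velocities": joint speeds; "effort": joint torques, N m; "tool_pos": TCP position; "tool_rot": TCP orientation; "force": force on the tool from outside, world axes, zero at the start; "wrist_torque": the same for the moment, N m; "grip_width": finger opening in m; "grasp_force": force on a finger pad.
Only numpy, scipy, OpenCV 4.12 (cv2) and the standard library are available. Lean on these libraries where they do the work, as an engineer would, in place of code of your own. Each camera call takes 0.05 s, during which the arm holds its last target. There are 200 camera calls.

### The job

Shut the turning station down with the fingertips: gently press the lathe's stop button, the wide mushroom-headed one on the control box, all the way down and let it come back up, then push the dust gate's blade fully shut (it has an upturned flange to push on). Do not touch the other three buttons, and leave everything else on the bench standing where it is. Nothing needs to be grasped or lifted; withdraw from everything at the end.

Things in the scene. Friction and masses are not known exactly. Their poses are not given: they have to be found in the camera images.
- control_box: grey control box of the lathe fixed on the bench, 140 x 140 mm, its bare metal face level at 49 mm above the bench; four black push buttons stand on it in two rows of two, 58 mm apart, in any arrangement; origin under its centre, z up
- stop_base: steel collar (26 mm across, 5 mm high) of the stop button, fixed on the box's face; origin at its underside on the face, z up; carries the stop button
- stop_top (a point): centre of the top of the stop button: a black mushroom head 40 mm across with a low dome, by far the widest of the four; at rest its top is 31 mm above the box's face (80 mm above the bench); the point moves with the button
- stop (a joint): how far the stop button is pressed down: 0 at rest, 0.008 m fully down against its end stop; its spring pushes back with 1.4 N at first and 5 N when fully down, and returns it when let go
- round_button_base: collar of the round button, a flat-topped black cylinder 22 mm across, top 18 mm above the box's face; not to be touched; origin on the face
- square_button_base: collar of the square button, a black block 22 x 22 mm, top 18 mm above the box's face; not to be touched; origin on the face
- pin_button_base: collar of the pin button, a black pin 12 mm thick, top 22 mm above the box's face; not to be touched; origin on the face
- gate: dust gate, an aluminium frame fixed on the bench over a dark round dust port 88 mm across; 130 x 130 mm, 36 mm high at its side rails; origin under its centre, z up; the blade slides along its x axis and shuts towards its +x
- gate_blade (a joint): how far the gate's steel blade is drawn out: 0 shut (against its end stop, port covered), up to 0.08 m open towards the frame's -x; it slides with about 2.5 N of friction and stays where it is left
- gate_flange (a point): centre of the outer face of the upturned flange at the blade's outer end: a steel strip 94 mm wide along the gate's y, 4 mm thick, reaching from 23 to 65 mm above the bench; the point is 45 mm above the bench and, when shut, 74 mm from the frame's centre towards its -x; it moves with the blade. Outer face looks to the gate's -x
- finial: bystander: turned wooden finial standing on its 40 mm foot, 90 mm tall, beyond the gate; origin at its foot
- wax_jar: bystander: jar of wax, 48 mm across and 50 mm tall, beside the control box; origin under its centre
- spindle: bystander: dark turned spindle standing upright, 36 mm thick, 100 mm tall; origin at its foot
- chuck_ring: bystander: steel ring, 66 mm outside, 40 mm inside, 18 mm high, lying flat; origin under its centre
- bowl: bystander: small turned wooden bowl, 100 mm across the rim, 45 mm tall; origin under its centre
- gouge: bystander: turning tool with a wooden handle, 260 mm long, lying on the bench; x runs along it towards its tip
- blank: bystander: upright round wooden blank, 44 mm thick, 75 mm tall; origin under its centre
Things that resemble listed ones, but are neither listed nor needed, are in the scene too. What is shaped like the gate but pink or turquoise is not meant.

How it is judged (in metres and radians):
On the way, in this order (a step that is already met when the one before it is completed fails the run):
1. the stop button is pressed down (by more than 6 of its 8 mm) (value of joint stop above 0.006 m), for 0.1 s.
2. the stop button is back up while the gate is still open (value of joint stop below 0.002 m and value of joint gate_blade above 0.02 m), for 0.1 s.
3. the gate's blade is pushed shut (value of joint gate_blade below 0.004 m), for 0.1 s.
At the end, for the whole second after the job is handed in: the gate's blade is within 4 mm of fully shut and the stop button is up again (within 2 mm of rest) (value of joint gate_blade below 0.004 m and value of joint stop below 0.002 m); the robot touches nothing.
It fails at once if one of the other three buttons is touched (more than 1 N) (contact force between anything else and round_button_base above 1 N or contact force between anything else and square_button_base above 1 N or contact force between anything else and pin_button_base above 1 N).
It fails at once if the stop button is pressed too hard (more than 30 N) (contact force between anything else and stop_base above 30 N).
It fails at once if a bystander is moved or lifted by more than 15 mm (distance of any of finial, wax_jar, spindle, chuck_ring, bowl, gouge, blank from where it was at the start of the episode above 0.015 m).
It fails at once if a standing bystander is tipped (more than 20 degrees) (angle between any of finial, wax_jar, spindle, chuck_ring, bowl, blank's own z axis and vertical above 0.35 rad).
It fails at once if the button or the gate is worked with another part of the robot than its fingers (more than 1 N) (contact force between the arm and stop_base above 1 N or contact force between the arm and gate above 1 N).
It also fails if it takes over 48 s, if anything falls off the work surface, if the arm or the gripper's body presses on something with over 40 N, if the wrist force passes 120 N, or if a joint passes its speed limit or range.

## Working session

There is one attempt and no reset: what is moved stays moved. The work goes in short steps, Python scripts to look and compute and a tool call to move; the robot and the scene stay as the last step left them, time stands still between calls to the robot, and variables do not carry over. Pictures are saved under pics/ and viewed, at most 10 in all, crops included, and the job is handed in when it is done.

Besides the shell and the picture viewer there is one more tool, called after ">>>" as a command line: name --argument value ..., lists and objects as JSON in quotes. servo_tool: Moves the arm, as the interface text tells. Shifts and turns lie within -1 to 1; 1 stands for 300 mm of shift or pi rad of turn. Its arguments: {"type":"object","properties":{"series":{"type":"array"},"grip_force":{"type":"number"}},"required":["series"]}

```bash
mkdir -p pics
cat > h.py <<'E'
import numpy as np, cv2
from cell import get_obs, eyes, env
from scipy.spatial.transform import Rotation as R
def shot(n,f):
    c=eyes.read_camera(n); cv2.imwrite(f'pics/{f}.png',c['frame'][:,:,::-1]); np.save(f'pics/{f}.npy',c,allow_pickle=True); return c
def load(f): return np.load(f'pics/{f}.npy',allow_pickle=True).item()
def cloud(c):
    v,u=np.mgrid[0:400,0:640]; d=c['depth']
    P=np.stack([(u-c['cx'])/c['fx']*d,(v-c['cy'])/c['fy']*d,d],-1)
    return P@np.array(c['rotation']).T+np.array(c['origin'])
E
python3 - <<'E'
from h import *
o=get_obs(); print(o['tool_pos'],o['tool_rot'],o['force'],o['time_s'])
for n in('top','scene'):
    c=shot(n,n+'0'); print(n,c['origin'],c['rotation'],c['fx'])
E
```

```text
[0.19615381 0.61905621 0.18285861] [-1.79892051e+02  6.26621046e-03  1.62426415e+02] [-0.08314259  1.18321798 -0.01579134] 0.0
top [0.42853044 0.01526895 1.46776844] [-174.77815846   -0.85899098  -89.18450294] 387.21287972285086
scene [ 1.12733811 -0.6415247   0.9629202 ] [-134.80933921   -1.00402936   41.78361019] 429.58916644424806
```

View pics/top0.png

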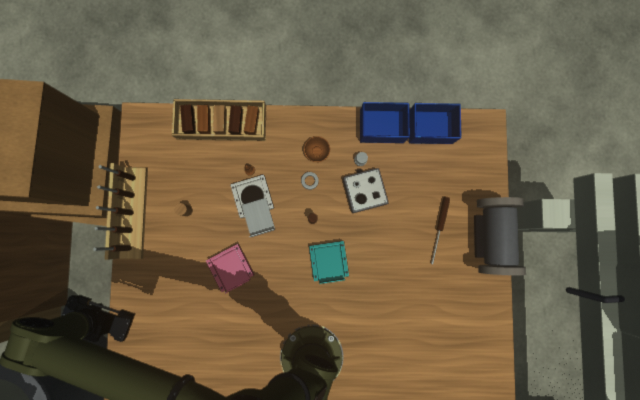

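View pics/scene0.png

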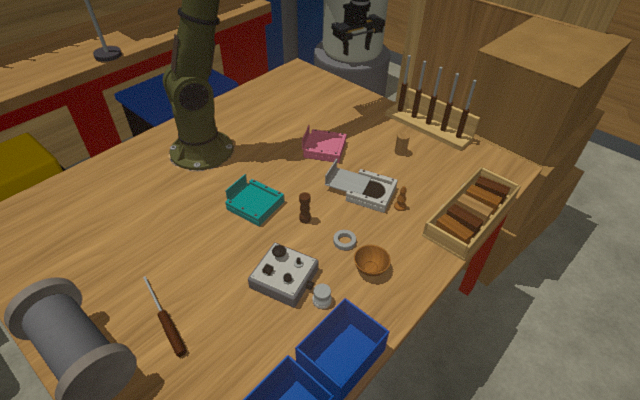

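The top view shows the control box at about (365,190), with the wide mushroom probably at (361,199). The grey gate is at (252,195), its blade drawn out toward the robot and the flange near (260,232). I'll enlarge and measure.

```bash
sed -i "s/P@np.array(c\['rotation'\]).T/P@R.from_euler('xyz',c['rotation'],degrees=True).as_matrix().T/" h.py
python3 - <<'E'
from h import *
c=load('top0'); P=cloud(c); np.save('pics/P.npy',P)
im=c['frame'][:,:,::-1]
a=cv2.resize(im[160:250,220:400],None,fx=4.4,fy=4.4,interpolation=cv2.INTER_CUBIC); cv2.imwrite('pics/crop.png',a)
for u,v in [(361,199),(365,190),(371,181),(358,184),(378,197),(260,228),(300,300),(262,233),(311,216),(310,181),(183,208),(249,169)]: print(u,v,P[v,u].round(3))
# gate/box points
x,y,z=P[...,0],P[...,1],P[...,2]
def rep(name,m): 
    q=P[m]; print(name,m.sum(),q.mean(0).round(4),cv2.minAreaRect((q[:,:2]*1000).astype(np.float32)))
u=np.arange(640)[None,:]+0*z; v=np.arange(400)[:,None]+0*z
box=(u>338)&(u<392)&(v>165)&(v<215)
rep('boxall',box&(z>.04)&(z<.09))
rep('head',box&(z>.074)&(z<.09))
g=(u>228)&(u<278)&(v>172)&(v<240)
rep('gate',g&(z>.015)&(z<.075))
rep('flange',g&(z>.05)&(z<.075))
rep('rails',g&(z>.031)&(z<.045))
E
```

```text
361 199 [ 0.575 -0.172  0.08 ]
365 190 [ 0.613 -0.191  0.048]
371 181 [ 0.643 -0.21   0.07 ]
358 184 [ 0.631 -0.162  0.07 ]
378 197 [ 0.586 -0.236  0.064]
260 228 [0.467 0.195 0.031]
300 300 [0.203 0.043 0.001]
262 233 [0.449 0.186 0.038]
311 216 [0.51  0.008 0.095]
310 181 [ 0.65   0.013 -0.001]
183 208 [0.533 0.466 0.078]
249 169 [0.683 0.239 0.054]
boxall 1366 [ 0.6136 -0.193   0.0516] ((614.6055297851562, -193.76370239257812), (139.2579345703125, 140.2884063720703), 15.631854057312012)
head 71 [ 0.5804 -0.1738  0.0785] ((592.0419921875, -171.98680114746094), (79.7884750366211, 53.71616744995117), 50.92911911010742)
gate 1758 [0.5558 0.2192 0.0277] ((549.1463623046875, 217.41403198242188), (211.44512939453125, 130.5380859375), 17.598892211914062)
flange 35 [0.4504 0.1857 0.0634] ((450.88671875, 185.17984008789062), (4.435697078704834, 92.14395904541016), 17.81255340576172)
rails 423 [0.5849 0.2299 0.0357] ((548.83544921875, 217.10894775390625), (210.18984985351562, 130.01800537109375), 17.959962844848633)
```

View pics/crop.png

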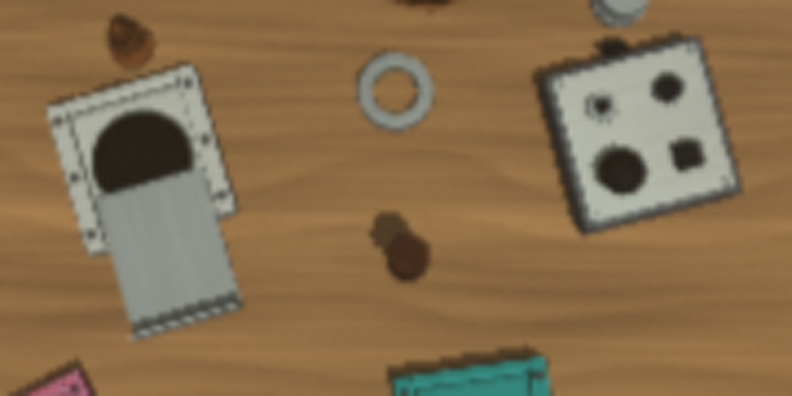

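```bash
cat >> h.py <<'E'
def go(p,yaw=107.7):
    o=get_obs(); A=R.from_euler('xyz',o['tool_rot'],degrees=True)
    B=R.from_euler('xyz',[180,0,yaw],degrees=True)
    d=A.inv().apply(np.array(p)-o['tool_pos']); w=(A.inv()*B).as_rotvec()
    print('shift',(d/.3).round(4),'turn',(w/np.pi).round(4),'mm',np.linalg.norm(d)*1000, 'F',np.round(o['force'],2),'t',o['time_s'],'pos',np.round(o['tool_pos'],4),np.round(o['tool_rot'],2),'w',o['grip_width'])
E
python3 - <<'E'
from h import *
P=np.load('pics/P.npy')
q=P[188:210,346:373].reshape(-1,3); q=q[q[:,2]>.072]; print(len(q),q.mean(0),cv2.minEnclosingCircle((q[:,:2]*1000).astype(np.float32)),np.percentile(q[:,2],[5,50,95,100]))
go([.39,.36,.22],135); go([.577,-.173,.2])
E
```

```text
83 [ 0.57332511 -0.16734949  0.12803039] ((508.03045654296875, -87.92891693115234), 130.26925659179688) [0.07249171 0.07762845 0.08496343 1.46776844]
shift [-0.8767 -0.6285 -0.1223] turn [-0.0005  0.0002  0.1524] mm 325.68135997438395 F [-0.23  0.64 -0.52] t 0.1 pos [0.1962 0.6191 0.183 ] [-1.7990e+02  1.0000e-02  1.6242e+02] w 0.08706168524136054
shift [-2.0074 -2.1338 -0.0529] turn [-5.00e-04  3.00e-04  3.04e-01] mm 879.0541222325364 F [-0.23  0.64 -0.52] t 0.1 pos [0.1962 0.6191 0.183 ] [-1.7990e+02  1.0000e-02  1.6242e+02] w 0.08706168524136054
```

>>> servo_tool --series '[[[-0.88,-0.63,-0.12,0,0,0.152,0],[-0.88,-0.63,-0.12,0,0,0.152,0],[-0.88,-0.63,-0.12,0,0,0.152,0],[-0.88,-0.63,-0.12,0,0,0.152,0],[-0.88,-0.63,-0.12,0,0,0.152,0],[-0.88,-0.63,-0.12,0,0,0.152,0],[-0.88,-0.63,-0.12,0,0,0.152,0],[-0.88,-0.63,-0.12,0,0,0.152,0]]]' --grip_force 20

```text
time_s: 0.77
tool_pos: [0.3926, 0.3566, 0.2201]
tool_rot: [-180.0, 0.0, 134.9]
force: [1.1, -0.1, 0.2]
grip_width: 0.0414
grasp_force: 0.0
```

Run:
```python
from h import *
P=np.load('pics/P.npy')
q=P[188:210,346:373].reshape(-1,3); q=q[(q[:,2]>.072)&(q[:,2]<.1)]; print(len(q),q.mean(0),cv2.minEnclosingCircle((q[:,:2]*1000).astype(np.float32)))
go([.5,.1,.2],112); go([.577,-.173,.2])
```

```text
80 [ 0.57875491 -0.17419768  0.07779021] ((579.4715576171875, -173.8787841796875), 19.03792381286621)
shift [-0.8583 -0.3509  0.0676] turn [0.     0.0002 0.1275] mm 278.91367501008676 F [ 1.11 -0.1   0.16] t 0.7667 pos [0.3926 0.3566 0.2201] [-1.7999e+02  4.0000e-02  1.3494e+02] w 0.04143479522752375
shift [-1.6837 -0.8121  0.0681] turn [0.     0.0002 0.1514] mm 561.1639832593954 F [ 1.11 -0.1   0.16] t 0.7667 pos [0.3926 0.3566 0.2201] [-1.7999e+02  4.0000e-02  1.3494e+02] w 0.04143479522752375
```

>>> servo_tool --series '[[[-0.86,-0.35,0.07,0,0,0.127,0],[-0.86,-0.35,0.07,0,0,0.127,0],[-0.86,-0.35,0.07,0,0,0.127,0],[-0.86,-0.35,0.07,0,0,0.127,0],[-0.86,-0.35,0.07,0,0,0.127,0],[-0.86,-0.35,0.07,0,0,0.127,0],[-0.86,-0.35,0.07,0,0,0.127,0],[-0.86,-0.35,0.07,0,0,0.127,0]]]'

```text
time_s: 1.43
tool_pos: [0.5012, 0.0948, 0.1985]
tool_rot: [-180.0, 0.2, 111.6]
force: [-0.3, -0.1, -1.0]
grip_width: 0.0008
grasp_force: 0.0
```

Run:
```python
from h import *
go([.579,-.174,.13])
```

```text
shift [-0.9278 -0.0876  0.2316] turn [-0.0002  0.001   0.0214] mm 288.0873096739945 F [-0.29 -0.08 -1.01] t 1.4333 pos [0.5012 0.0948 0.1985] [-179.96    0.19  111.55] w 0.0008440399266984075
```

>>> servo_tool --series '[[[-0.928,-0.088,0.16,0,0,0.021,0],[-0.928,-0.088,0.16,0,0,0.021,0],[-0.928,-0.088,0.16,0,0,0.021,0],[-0.928,-0.088,0.16,0,0,0.021,0],[-0.928,-0.088,0.16,0,0,0.021,0],[-0.928,-0.088,0.16,0,0,0.021,0],[-0.928,-0.088,0.16,0,0,0.021,0],[-0.928,-0.088,0.2,0,0,0.021,0],[-0.928,-0.088,0.22,0,0,0.021,0],[-0.928,-0.088,0.22,0,0,0.021,0],[-0.928,-0.088,0.22,0,0,0.021,0]]]'

```text
time_s: 2.35
tool_pos: [0.58, -0.1622, 0.1324]
tool_rot: [-180.0, -0.1, 108.6]
force: [-0.7, 0.2, 0.2]
grip_width: 0.0008
grasp_force: 0.0
```

Run:
```python
from h import *
go([.579,-.174,.085])
c=shot('scene','s1'); cv2.imwrite('pics/s1c.png',cv2.resize(c['frame'][200:330,220:370,::-1],None,fx=4.5,fy=4.5,interpolation=cv2.INTER_CUBIC))
```

```text
shift [-0.0367 -0.0155  0.1578] turn [-0.0003 -0.0006  0.0048] mm 48.826657534144424 F [-0.71  0.22  0.19] t 2.35 pos [ 0.58   -0.1622  0.1324] [-1.7995e+02 -1.0000e-01  1.0857e+02] w 0.0007528413561051325
```

View pics/s1c.png

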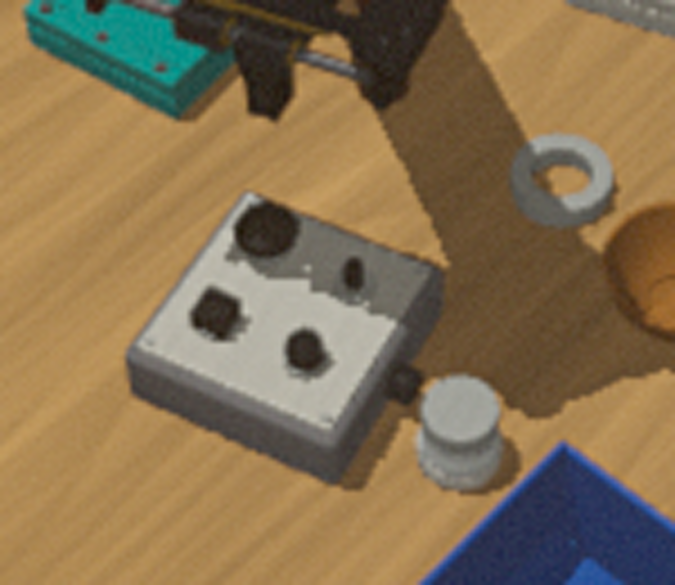

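The crop shows the closed fingertips at (265,110), directly above the mushroom head at (266,230). The other three buttons are clear. Next I align and approach to 85 mm.

>>> servo_tool --series '[[[-0.02,-0.01,0.0,0,0,0.004,0],[-0.02,-0.01,0.1,0,0,0.004,0],[-0.02,-0.01,0.12,0,0,0.004,0],[-0.02,-0.01,0.12,0,0,0.004,0],[-0.02,-0.01,0.12,0,0,0.004,0]]]'

```text
time_s: 2.82
tool_pos: [0.5792, -0.1706, 0.0973]
tool_rot: [-180.0, -0.0, 107.7]
force: [0.6, 0.4, 1.0]
grip_width: 0.0001
grasp_force: 0.0
```

Run:
```python
from h import *
go([.579,-.174,.085])
```

```text
shift [-0.0105 -0.004   0.0411] turn [-0.0001 -0.0001  0.0002] mm 12.76913034565239 F [0.62 0.37 1.01] t 2.8167 pos [ 0.5792 -0.1706  0.0973] [-1.7999e+02 -2.0000e-02  1.0774e+02] w 5.10817408132872e-05
```

Now down to about 78 mm (contact plus a little).

>>> servo_tool --series '[[[-0.01,-0.004,0.03,0,0,0,0],[-0.01,-0.004,0.045,0,0,0,0],[-0.01,-0.004,0.06,0,0,0,0],[-0.01,-0.004,0.064,0,0,0,0],[-0.01,-0.004,0.064,0,0,0,0],[-0.01,-0.004,0.064,0,0,0,0]]]'

```text
time_s: 3.32
tool_pos: [0.579, -0.1744, 0.0778]
tool_rot: [180.0, -0.0, 107.7]
force: [0.1, -0.6, 0.5]
grip_width: 0.0007
grasp_force: 0.0
```

>>> servo_tool --series '[[[0,0,0.006,0,0,0,0],[0,0,0.012,0,0,0,0],[0,0,0.017,0,0,0,0],[0,0,0.017,0,0,0,0],[0,0,0.017,0,0,0,0]]]'

```text
time_s: 3.73
tool_pos: [0.5789, -0.1744, 0.0725]
tool_rot: [-180.0, -0.0, 107.7]
force: [0.2, -0.7, -0.3]
grip_width: 0.0003
grasp_force: 0.0
```

>>> servo_tool --series '[[[0,0,0.004,0,0,0,0],[0,0,0.008,0,0,0,0],[0,0,0.008,0,0,0,0],[0,0,0.008,0,0,0,0]]]'

```text
time_s: 4.07
tool_pos: [0.5789, -0.1743, 0.0701]
tool_rot: [-180.0, -0.0, 107.7]
force: [0.4, -0.3, 0.1]
grip_width: 0.0002
grasp_force: 0.0
```

Run:
```python
from h import *
go([.579,-.174,.072])
c=shot('scene','s2'); cv2.imwrite('pics/s2c.png',cv2.resize(c['frame'][215:285,245:335,::-1],None,fx=8,fy=8,interpolation=cv2.INTER_CUBIC))
```

```text
shift [ 0.001   0.0006 -0.0062] turn [-0. -0.  0.] mm 1.8875009362357147 F [ 0.41 -0.28  0.05] t 4.0667 pos [ 0.5789 -0.1743  0.0701] [-1.7999e+02 -1.0000e-02  1.0770e+02] w 0.00021201186054985993
```

View pics/s2c.png

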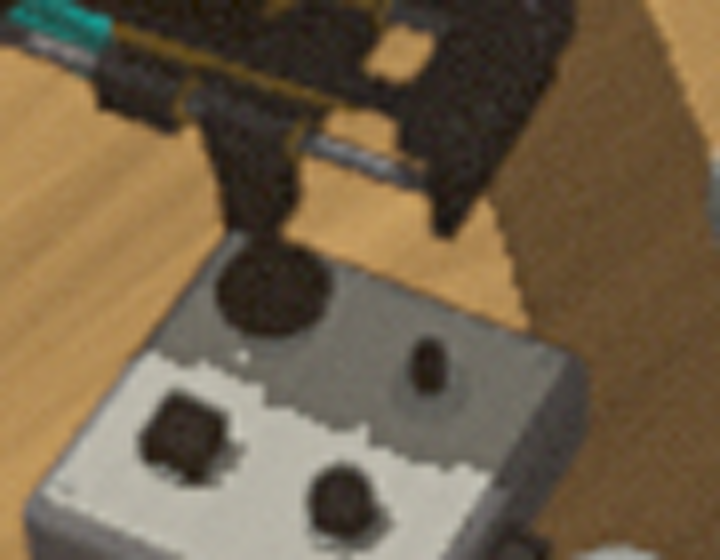

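Run:
```python
from h import *
c=load('s2'); M=R.from_euler('xyz',c['rotation'],degrees=True).as_matrix()
def pr(p):
    q=M.T@(np.array(p)-c['origin']); return np.array([c['fx']*q[0]/q[2]+c['cx'],c['fy']*q[1]/q[2]+c['cy']])
for p in([.579,-.174,.08],[.579,-.174,.07],[.579,-.174,.1],[.628,-.163,.07]): print(p,(pr(p)-[245,215])*8)
P=cloud(c)
for u,v in[(262,200),(260,228),(262,236),(273,262),(273,290),(273,310),(428,350),(185,430),(230,220),(280,220)]: print(u,v,P[215+v//8,245+u//8].round(3))
t=shot('top','t2'); Q=cloud(t); np.save('pics/Q.npy',Q)
for v in range(192,206): print(v,[tuple((Q[v,u]*1000).round().astype(int)) for u in range(357,366,2)])
```

```text
[0.579, -0.174, 0.08] [266.23541494 273.2075514 ]
[0.579, -0.174, 0.07] [267.84034486 292.38724142]
[0.579, -0.174, 0.1] [262.96461141 234.11986458]
[0.628, -0.163, 0.07] [397.55454702 352.91367985]
262 200 [ 0.586 -0.182  0.13 ]
260 228 [ 0.585 -0.181  0.116]
262 236 [ 0.587 -0.183  0.116]
273 262 [ 0.577 -0.169  0.082]
273 290 [ 0.586 -0.178  0.082]
273 310 [ 0.589 -0.181  0.079]
428 350 [ 0.634 -0.156  0.073]
185 430 [ 0.596 -0.228  0.067]
230 220 [ 0.574 -0.186  0.116]
280 220 [ 0.588 -0.174  0.116]
192 [(np.int64(585), np.int64(-142), np.int64(203)), (np.int64(576), np.int64(-138), np.int64(282)), (np.int64(547), np.int64(-114), np.int64(512)), (np.int64(545), np.int64(-116), np.int64(530)), (np.int64(545), np.int64(-121), np.int64(531))]
193 [(np.int64(582), np.int64(-142), np.int64(206)), (np.int64(551), np.int64(-116), np.int64(456)), (np.int64(544), np.int64(-112), np.int64(522)), (np.int64(543), np.int64(-116), np.int64(529)), (np.int64(543), np.int64(-121), np.int64(529))]
194 [(np.int64(579), np.int64(-142), np.int64(201)), (np.int64(546), np.int64(-113), np.int64(477)), 
[... 2137 characters left out ...]
), np.int64(528)), (np.int64(517), np.int64(-105), np.int64(538)), (np.int64(516), np.int64(-109), np.int64(547)), (np.int64(516), np.int64(-114), np.int64(548)), (np.int64(516), np.int64(-118), np.int64(551))]
204 [(np.int64(515), np.int64(-101), np.int64(532)), (np.int64(515), np.int64(-105), np.int64(541)), (np.int64(514), np.int64(-109), np.int64(544)), (np.int64(514), np.int64(-113), np.int64(552)), (np.int64(513), np.int64(-117), np.int64(555))]
205 [(np.int64(513), np.int64(-101), np.int64(534)), (np.int64(512), np.int64(-105), np.int64(541)), (np.int64(511), np.int64(-109), np.int64(549)), (np.int64(511), np.int64(-113), np.int64(553)), (np.int64(511), np.int64(-118), np.int64(554))]
```

The camera shows the fingertips still well above the head, although the reported TCP is 70 mm. I'll check the gripper's real lower outline in tool coordinates before going further.

Run:
```python
from h import *
o=get_obs(); c=load('s2'); P=cloud(c)
T=R.from_euler('xyz',o['tool_rot'],degrees=True)
q=P.reshape(-1,3); q=q[(q[:,2]>.087)&(q[:,2]<.4)&(np.linalg.norm(q[:,:2]-o['tool_pos'][:2],axis=1)<.15)]
t=T.inv().apply(q-o['tool_pos'])*1000
print(len(t), 'z = along fingers, 0 = TCP')
for lo in range(-105,106,15):
    m=(t[:,1]>=lo)&(t[:,1]<lo+15)
    if m.sum()>3: 
        s=t[m]; k=s[:,2].argsort()[-5:]; print('y',lo,m.sum(),'lowest z',s[k,2].round(),'x',s[k,0].round())
a=shot('wrist','w2'); print(a['mount'])
f=c['frame'][110:290,190:400,::-1]; cv2.imwrite('pics/s2d.png',cv2.resize(f,None,fx=3.3,fy=3.3,interpolation=cv2.INTER_CUBIC))
```

```text
3579 z = along fingers, 0 = TCP
y -105 50 lowest z [-148. -148. -143. -137. -136.] x [ 23. -35. -35. -36. -38.]
y -90 163 lowest z [-114. -113. -112. -110. -110.] x [-34. -36. -33. -10. -29.]
y -75 95 lowest z [-124. -124. -123. -123. -121.] x [-31. -32. -28. -29. -31.]
y -60 89 lowest z [-124. -124. -124. -122. -122.] x [-30. -31. -32. -31. -30.]
y -45 179 lowest z [-123. -123. -122. -120. -114.] x [-31. -31. -36. -38. -36.]
y -30 272 lowest z [-118. -118. -118. -117. -113.] x [-38. -36. -35. -37. -35.]
y -15 407 lowest z [-44. -43. -41. -41. -39.] x [ -9. -10.  -9.  -6.  -7.]
y 0 564 lowest z [-44. -44. -43. -43. -42.] x [ -8.   4.   8.  -3. -10.]
y 15 646 lowest z [-119. -119. -115. -114. -113.] x [-38. -34. -36. -36. -35.]
y 30 556 lowest z [-115. -115. -115. -114. -112.] x [ 18. -35. -13.  -9.  25.]
y 45 97 lowest z [-124. -123. -123. -123. -121.] x [-30. -32. -32. -31.  28.]
y 60 137 lowest z [-124. -124. -124. -122. -122.] x [-24. -33. -30. -30. -31.]
y 75 227 lowest z [-111. -111. -110. -110. -109.] x [ 26. -35.   9. -29.  35.]
y 90 97 lowest z [-135. -134. -134. -134. -132.] x [-36.  35. -11.   6.  25.]
[[-2.34360566e-04 -9.66638995e-01 -2.56142534e-01  7.02203670e-02]
 [ 9.99999723e-01 -4.55925807e-05 -7.42902521e-04 -1.05109868e-03]
 [ 7.06440348e-04 -2.56142637e-01  9.66638738e-01 -2.01556085e-01]
 [ 0.00000000e+00  0.00000000e+00  0.00000000e+00  1.00000000e+00]]
```

View pics/s2d.png

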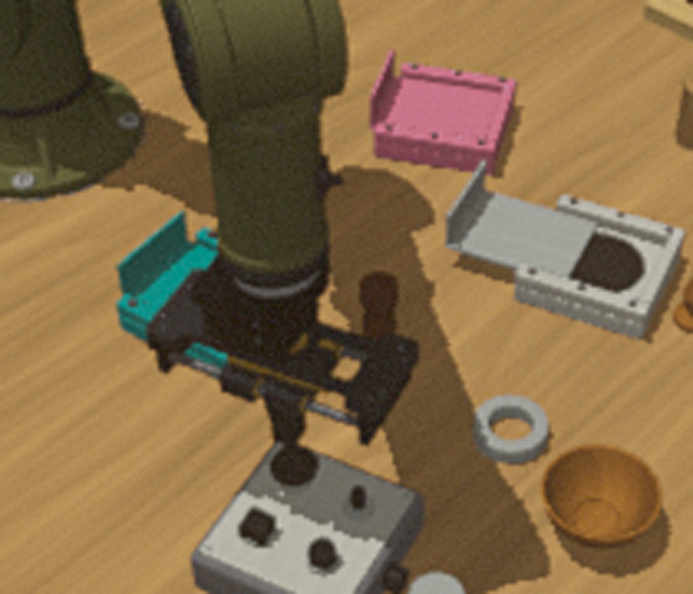

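View pics/w2.png

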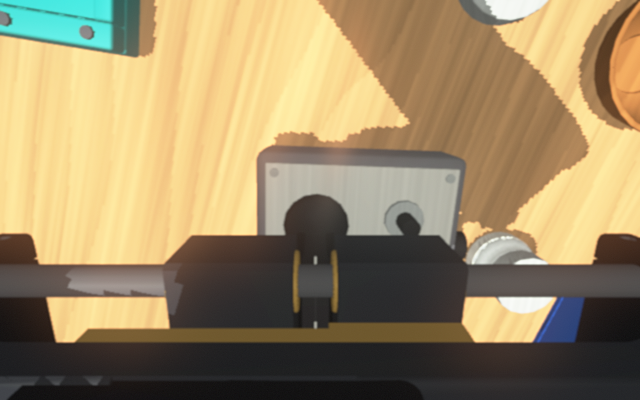

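The scene depth puts the fingertips and the gripper body both about 40 mm higher than reported. The tips sit at tool z ≈ -40 instead of 0, and the body at -110 instead of -70. So real tip height ≈ reported + 40 mm, and contact should come at a reported z of about 40 mm. I'll descend watching the force.

>>> servo_tool --series '[[[0,0,0.03,0,0,0,0],[0,0,0.06,0,0,0,0],[0,0,0.08,0,0,0,0],[0,0,0.08,0,0,0,0],[0,0,0.08,0,0,0,0]]]'

```text
time_s: 4.63
tool_pos: [0.5783, -0.1743, 0.0453]
tool_rot: [-179.9, -0.0, 107.7]
force: [-0.5, 0.9, -0.0]
grip_width: 0.0003
grasp_force: 0.0
```

>>> servo_tool --series '[[[0,0,0.005,0,0,0,0],[0,0,0.01,0,0,0,0],[0,0,0.015,0,0,0,0],[0,0,0.02,0,0,0,0],[0,0,0.02,0,0,0,0],[0,0,0.02,0,0,0,0]]]'

```text
time_s: 5.13
tool_pos: [0.5793, -0.1745, 0.0406]
tool_rot: [180.0, 0.0, 107.7]
force: [0.9, 0.1, 1.5]
grip_width: 0.0002
grasp_force: 0.8
```

>>> servo_tool --series '[[[0,0,0.006,0,0,0,0],[0,0,0.012,0,0,0,0],[0,0,0.017,0,0,0,0],[0,0,0.017,0,0,0,0],[0,0,0.017,0,0,0,0]]]'

```text
time_s: 5.55
tool_pos: [0.5793, -0.1745, 0.0354]
tool_rot: [180.0, 0.0, 107.7]
force: [-0.4, -0.0, 4.3]
grip_width: 0.0004
grasp_force: 1.9
```

>>> servo_tool --series '[[[0,0,0.003,0,0,0,0],[0,0,0.006,0,0,0,0],[0,0,0.006,0,0,0,0],[0,0,0.006,0,0,0,0]]]'

```text
time_s: 5.88
tool_pos: [0.5793, -0.1745, 0.0336]
tool_rot: [180.0, 0.0, 107.7]
force: [0.5, -0.6, 5.1]
grip_width: 0.0006
grasp_force: 2.3
```

>>> servo_tool --series '[[[0,0,0.002,0,0,0,0],[0,0,0.004,0,0,0,0],[0,0,0.004,0,0,0,0],[0,0,0.004,0,0,0,0]]]'

```text
time_s: 6.22
tool_pos: [0.5794, -0.1745, 0.0334]
tool_rot: [179.9, -0.0, 107.7]
force: [-2.1, 1.1, 10.2]
grip_width: 0.0007
grasp_force: 5.3
```

End stop reached: the force rose to 10 N and the motion stalled. Now I withdraw upward.

>>> servo_tool --series '[[[0,0,-0.02,0,0,0,0],[0,0,-0.06,0,0,0,0],[0,0,-0.15,0,0,0,0],[0,0,-0.25,0,0,0,0],[0,0,-0.3,0,0,0,0],[0,0,-0.3,0,0,0,0],[0,0,-0.3,0,0,0,0]]]'

```text
time_s: 6.8
tool_pos: [0.5791, -0.1743, 0.1227]
tool_rot: [179.9, -0.0, 107.7]
force: [-0.1, 0.6, -1.5]
grip_width: 0.0005
grasp_force: 0.0
```

Run:
```python
from h import *
go([.46,.03,.14])
c=load('s2'); 
n=shot('scene','s3'); P=cloud(n); print('head',P[215+34:215+40,245+32:245+37,2].round(3).max(1))
```

```text
shift [ 0.7694 -0.1709 -0.0577] turn [ 0.0003 -0.      0.0001] mm 237.08072334261442 F [-0.13  0.65 -1.49] t 6.8 pos [ 0.5791 -0.1743  0.1227] [179.95  -0.   107.71] w 0.0005405826531578485
head [0.082 0.082 0.082 0.08  0.079 0.078]
```

>>> servo_tool --series '[[[0.77,-0.17,-0.05,0,0,0,0],[0.77,-0.17,-0.05,0,0,0,0],[0.77,-0.17,-0.05,0,0,0,0],[0.77,-0.17,-0.05,0,0,0,0],[0.77,-0.17,-0.05,0,0,0,0],[0.77,-0.17,-0.05,0,0,0,0],[0.77,-0.17,-0.05,0,0,0,0],[0.77,-0.17,-0.05,0,0,0,0]]]'

```text
time_s: 7.52
tool_pos: [0.4585, 0.0317, 0.136]
tool_rot: [-179.9, -0.0, 108.0]
force: [-0.2, -0.1, 0.4]
grip_width: 0.0005
grasp_force: 0.0
```

Run:
```python
from h import *
go([.420,.176,.12])
```

```text
shift [0.497  0.0264 0.0534] turn [-0.0007 -0.0001  0.0015] mm 150.16113591014602 F [-0.2  -0.1   0.38] t 7.5167 pos [0.4585 0.0317 0.136 ] [-1.7988e+02 -2.0000e-02  1.0796e+02] w 0.0005263506496248462
```

>>> servo_tool --series '[[[0.497,0.026,0.05,0,0,0.001,0],[0.497,0.026,0.05,0,0,0.001,0],[0.497,0.026,0.05,0,0,0.001,0],[0.497,0.026,0.05,0,0,0.001,0],[0.497,0.026,0.05,0,0,0.001,0],[0.497,0.026,0.05,0,0,0.001,0],[0.497,0.026,0.05,0,0,0.001,0]]]'

```text
time_s: 8.1
tool_pos: [0.4228, 0.1725, 0.1214]
tool_rot: [-179.9, 0.1, 107.4]
force: [-0.0, -0.4, -0.4]
grip_width: 0.0006
grasp_force: 0.0
```

Run:
```python
from h import *
go([.420,.176,.008])
```

```text
shift [ 0.0145 -0.005   0.3779] turn [-0.0005  0.0005 -0.0018] mm 113.46744736423506 F [-0.03 -0.43 -0.37] t 8.1 pos [0.4228 0.1725 0.1214] [-1.7992e+02  9.0000e-02  1.0738e+02] w 0.0005889014540800814
```

>>> servo_tool --series '[[[0.003,-0.005,0.05,0,0,-0.001,0],[0.003,-0.005,0.15,0,0,-0.001,0],[0.003,-0.005,0.25,0,0,-0.001,0],[0.003,-0.005,0.32,0,0,-0.001,0],[0.003,-0.005,0.37,0,0,-0.001,0],[0.003,-0.005,0.37,0,0,-0.001,0],[0.003,-0.005,0.37,0,0,-0.001,0]]]'

```text
time_s: 8.68
tool_pos: [0.4208, 0.1728, 0.0107]
tool_rot: [-179.9, 0.1, 107.5]
force: [1.1, 0.3, 1.4]
grip_width: 0.0001
grasp_force: 0.0
```

Run:
```python
from h import *
go([.435,.1812,.008])
n=shot('scene','s4'); cv2.imwrite('pics/s4c.png',cv2.resize(n['frame'][90:230,260:420,::-1],None,fx=4,fy=4,interpolation=cv2.INTER_CUBIC))
```

```text
shift [0.0123 0.0536 0.0091] turn [-0.0005  0.0004 -0.001 ] mm 16.729298462442767 F [1.08 0.28 1.44] t 8.6833 pos [0.4208 0.1728 0.0107] [-1.7991e+02  6.0000e-02  1.0752e+02] w 0.00014190657364717167
```

View pics/s4c.png

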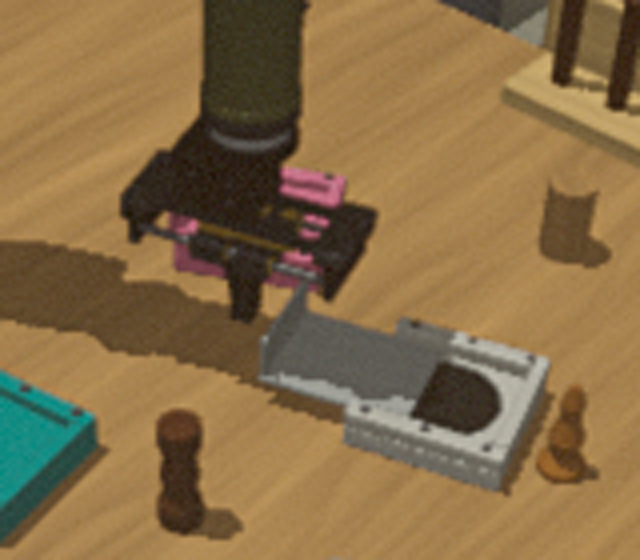

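The crop shows the fingertips at (245,318), just outside the flange at (285,340), and the blade is open. I push along tool +y, which is the gate's +x.

>>> servo_tool --series '[[[0.01,0.025,0.006,0,0,0,0],[0.01,0.05,0.006,0,0,0,0],[0.01,0.075,0.006,0,0,0,0],[0.01,0.1,0.006,0,0,0,0],[0.01,0.125,0.006,0,0,0,0],[0.01,0.15,0.006,0,0,0,0],[0.01,0.175,0.006,0,0,0,0],[0.01,0.2,0.006,0,0,0,0],[0.01,0.22,0.006,0,0,0,0],[0.01,0.24,0.006,0,0,0,0],[0.01,0.255,0.006,0,0,0,0],[0.01,0.26,0.006,0,0,0,0]]]'

```text
time_s: 9.73
tool_pos: [0.4947, 0.2019, 0.0093]
tool_rot: [180.0, 0.0, 107.7]
force: [-3.2, 0.4, 0.2]
grip_width: 0.0008
grasp_force: 1.3
```

Run:
```python
from h import *
go([.5028,.2031,.008])
```

```text
shift [-0.0044  0.0271  0.0043] turn [0.0001 0.     0.    ] mm 8.322968633130206 F [-3.24  0.44  0.19] t 9.7333 pos [0.4947 0.2019 0.0093] [179.97   0.   107.7 ] w 0.0007833911674112856
```

>>> servo_tool --series '[[[0,0.01,0,0,0,0,0],[0,0.02,0,0,0,0,0],[0,0.025,0,0,0,0,0],[0,0.025,0,0,0,0,0],[0,0.025,0,0,0,0,0]]]'

```text
time_s: 10.15
tool_pos: [0.5015, 0.2038, 0.0094]
tool_rot: [180.0, 0.0, 107.7]
force: [-0.5, 0.8, -1.2]
grip_width: 0.0005
grasp_force: 0.5
```

>>> servo_tool --series '[[[0,0.003,0,0,0,0,0],[0,0.006,0,0,0,0,0],[0,0.006,0,0,0,0,0],[0,0.006,0,0,0,0,0]]]'

```text
time_s: 10.48
tool_pos: [0.5028, 0.2042, 0.0094]
tool_rot: [-180.0, 0.0, 107.7]
force: [-2.0, 0.1, 0.3]
grip_width: 0.0004
grasp_force: 1.1
```

Continue in small steps until the end stop shows.

>>> servo_tool --series '[[[0,0.003,0,0,0,0,0],[0,0.006,0,0,0,0,0],[0,0.009,0,0,0,0,0],[0,0.009,0,0,0,0,0],[0,0.009,0,0,0,0,0]]]'

```text
time_s: 10.9
tool_pos: [0.5057, 0.2051, 0.0094]
tool_rot: [180.0, 0.0, 107.7]
force: [-0.9, -1.3, -0.8]
grip_width: 0.0007
grasp_force: 0.9
```

>>> servo_tool --series '[[[0,0.003,0,0,0,0,0],[0,0.006,0,0,0,0,0],[0,0.009,0,0,0,0,0],[0,0.009,0,0,0,0,0],[0,0.009,0,0,0,0,0]]]'

```text
time_s: 11.32
tool_pos: [0.508, 0.2059, 0.0094]
tool_rot: [180.0, 0.0, 107.7]
force: [-1.9, -1.8, 0.7]
grip_width: 0.0005
grasp_force: 1.3
```

>>> servo_tool --series '[[[0,0.003,0,0,0,0,0],[0,0.006,0,0,0,0,0],[0,0.009,0,0,0,0,0],[0,0.009,0,0,0,0,0],[0,0.009,0,0,0,0,0]]]'

```text
time_s: 11.73
tool_pos: [0.5078, 0.2059, 0.0092]
tool_rot: [-179.7, -0.0, 107.7]
force: [-8.4, -3.2, 6.2]
grip_width: 0.0004
grasp_force: 4.9
```

Run:
```python
from h import *
go([.508,.206,.009])
n=shot('scene','s5'); cv2.imwrite('pics/s5c.png',cv2.resize(n['frame'][130:220,300:420,::-1],None,fx=6,fy=6,interpolation=cv2.INTER_CUBIC))
```

```text
shift [0.0001 0.0007 0.0006] turn [-0.0018 -0.      0.    ] mm 0.27409774416474625 F [-8.35 -3.21  6.2 ] t 11.7333 pos [0.5078 0.2059 0.0092] [-1.7967e+02 -1.0000e-02  1.0770e+02] w 0.00042665695970338385
```

View pics/s5c.png

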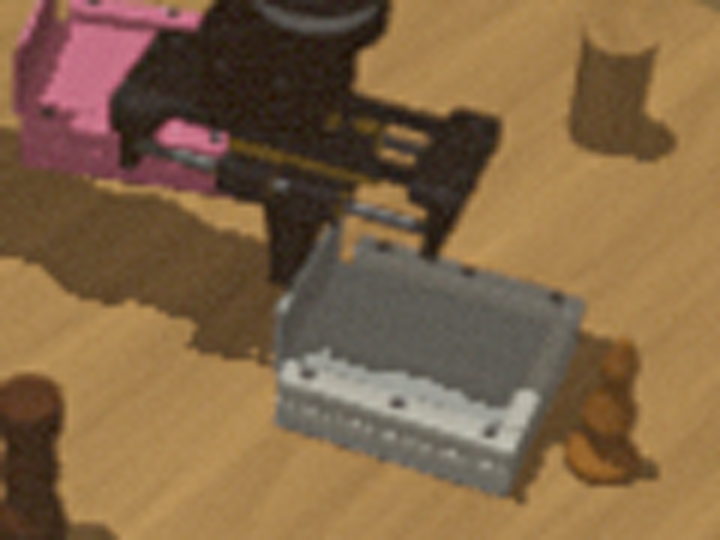

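The crop shows the port fully covered and the flange at (305,290) up against the frame. Force rose to about 9 N with no further motion, so the blade is at its end stop. I back off and then lift.

>>> servo_tool --series '[[[0,-0.04,0,0,0,0,0],[0,-0.1,0,0,0,0,0],[0,-0.12,0,0,0,0,0],[0,-0.12,-0.1,0,0,0,0],[0,-0.12,-0.2,0,0,0,0],[0,-0.12,-0.3,0,0,0,0],[0,-0.12,-0.4,0,0,0,0],[0,-0.12,-0.4,0,0,0,0],[0,-0.12,-0.4,0,0,0,0],[0,-0.12,-0.4,0,0,0,0]]]'

```text
time_s: 12.62
tool_pos: [0.4765, 0.1961, 0.1292]
tool_rot: [179.9, -0.0, 107.7]
force: [-0.9, 0.1, -0.2]
grip_width: 0.0005
grasp_force: 0.0
```

Run:
```python
from h import *
go([.47,.19,.13])
P=cloud(shot('top','t6')); v,u=np.mgrid[0:400,0:640]
m=(P[...,2]>.05)&(P[...,2]<.075)&(np.hypot(P[...,0]-.518,P[...,1]-.207)<.055); q=P[m]; print(m.sum(),q.mean(0) if m.sum() else '')
S=cloud(load('s5')); T=cloud(shot('scene','s6')); 
for W in(S,T):
    d=np.array([.953,.304]); s=(W[...,:2]-[.5878,.2298])@d; l=(W[...,:2]-[.5878,.2298])@np.array([-.304,.953])
    m=(W[...,2]>.045)&(W[...,2]<.066)&(abs(l)<.046)&(abs(s+.074)<.03); print(m.sum(),np.percentile(s[m],[5,50,95]))
print('head',T[249:255,277:282,2].max(1).round(3))
```

```text
shift [-0.0129 -0.027  -0.0027] turn [ 0.0003 -0.0001  0.    ] mm 9.01323193572236 F [-0.86  0.12 -0.21] t 12.6167 pos [0.4765 0.1961 0.1292] [ 1.7995e+02 -2.0000e-02  1.0770e+02] w 0.0005003838069469496
11 [0.5280651  0.17645455 0.06198737]
73 [-0.0902654  -0.07160406 -0.06997705]
51 [-0.07442671 -0.07123159 -0.07015955]
head [0.082 0.082 0.08  0.081 0.079 0.079]
```

The flange's inner face is at -70 mm from the frame's centre, which is the shut position. The button head is back at 80 mm and the arm is clear.

```bash
python3 -c "
from h import *
print(env.sign_off())"
```

```text
the job is handed in; nothing more can be done
None
```

I pressed the stop button to its end stop and it came back up. I then pushed the gate blade fully shut and withdrew the arm clear, and handed the job in at about 12.7 s of the 48 s allowed; no verdict came back.

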